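Push the tea carton home in its rack lane

TASK

Line up the tea carton that stands askew in front of the rack's empty lane, then push it straight down that lane until it rests squarely against the back stop, letting neither the carton nor the robot touch either of its guide rails. Only push it with the fingers: keep it flat on the deck, never lifted or tipped, and leave everything else where it stands.

Things in the scene. Friction and masses are not known exactly. Their poses are not given: they have to be found in the camera images.
- rack: Fixed two-lane aluminium carton rack. Origin on the work surface, on the empty lane's centre line; x runs along the lane towards the back stop, y left, z up. Flat deck, top z 8 mm, x -195 to 154, y -85 to 230 mm; ahead of the rails (x below -35 mm) it is a bare apron. Rails flank the empty lane, 136 mm clear (y -68 to 68). The occupied second lane is centred on y = 144, its outer rail at y = 216 mm.
- stop (a point): Middle of the back stop's front face at the end of the empty lane, at deck height (rack x 150, y 0, z 8 mm); axes as the rack's. The stop is a fixed upright plate across both lanes, 49 mm high above the deck, facing the open front of the lane.
- rail_right: Guide rail on the right of the empty lane (origin and axes same as the rack's): bent dark steel wire 8 mm thick along x, axis at y = -72 mm, from x = -30 to 150 mm, top 24 mm above the deck. Its front end turns down to the deck and flares outward by 8 mm over its first 22 mm.
- rail_middle: Guide rail on the left of the empty lane, between the two lanes (origin and axes same as the rack's): straight wire of the same thickness and height, axis at y = +72 mm, from x = -30 to 150 mm, its front end turned down to the deck.
- carton: The loose tea carton to push: rigid box 100 mm along its x, 120 mm along its y, 70 mm high, 0.2 to 0.4 kg, too wide for the jaws. Origin at the centre of its underside, z up. Starts on the apron before the empty lane, about 215 mm short of home, turned up to 0.2 rad from the rack's x axis and up to 20 mm off the lane's centre line. Home, its origin is at rack x = 100, y = 0 mm.
- stocked_carton: Bystander: the same carton, loose, already home in the second (left) lane of the rack. Origin at the centre of its underside.
- sugar_pot: Bystander: white ceramic sugar pot with lid, 80 mm across (92 mm over its two ears), 88 mm high, loose, standing on the apron in front of the second lane. Origin at the centre of its underside.
- jam_jar: Bystander: empty glass jam jar, 70 mm across, 100 mm high, loose, on the work surface to the right of the rack. Origin at the centre of its underside.
- cup_stack: Bystander: stack of clear plastic cups, 77 mm across, 140 mm high, loose and light, on the work surface. Origin at the centre of its underside.
- stirrers: Bystander: bundle of bamboo stirrers lying in a steel spring clip, 145 mm along its x, 28 mm wide, 22 mm high, loose. Origin at the centre of its underside.
- kettle: Bystander: aluminium kettle with a hinged lid, 170 mm across, 216 mm high with its handle, loose, standing on the fixed gas hob (top 75 mm above the work surface). Origin at the centre of its underside.
There are look-alikes about, which are no part of the job. Leave any orange look-alike of the carton alone.

How it is judged:
By the outcome, as a careful person would: the job done as asked, in the order asked, and still so for the second after the job is handed in, with the robot touching nothing.
It also fails if it takes over 72 s, if anything falls off the work surface, if the arm or the gripper's body presses on something with over 40 N, if the wrist force passes 120 N, or if a joint passes its speed limit or range.

ROBOT

A 6-joint arm with a two-finger parallel gripper is mounted at the origin on the work surface. World frame = base frame: x ahead of the robot, y to its left, z up, the work surface at z = 0. Lengths are in m, angles in rad, forces in N, time in s.
With the tool pointing down it reaches from about 0.425 to 0.95 m from the base axis. Payload 3.5 kg.
Tool frame: the origin (TCP) lies on the centre line of the jaws, within the pads' length; the fingertips stand 14 mm ahead of it and the grasp point (between the pads) lies 5 mm behind it (tips_ahead is the distance from the TCP to the fingertips, in m); y points along the fingers, z is the direction in which the jaws open and shut, and the axes are right-handed (so a half turn about y gives the same grasp; the last joint's range is limited). The gripper opens to 85 mm and grips with 20 to 120 N. Pads are 22 mm wide; open, the fingers measure 114 mm over their backs; the gripper's body (76 mm by 85 mm) begins 54 mm behind the grasp point. The pads swing forward as they close: fully open they stand 13 mm farther back than shut.
Start: joints at [1.005, 0.286, 1.577, -0, 1.279, -0.15], TCP at [0.273, 0.617, 0.245] pointing down, gripper open.
Joint ranges: [-2.77, 2.77], [-0.9, 2.22], [0.21, 2.48], [-1.53, 4.67], [0.24, 2.81], [-2.84, 2.84]. Speed limits (rad/s): [2.79, 2.79, 3.14, 3.14, 3.14, 3.14].

INTERFACE

Orientations are given as a unit quaternion [x, y, z, w].
In Python, from plant import get_state, read_camera, sign_off, tips_ahead gives the robot as it stands.
- The arm moves only by the tool send_rows, never from a script. Its argument "plan" is a list of rows, each a list of 2 entries, a list of its own where there are three numbers: the shift along the tool's x, y, z in units of 12 cm (1.0 is 12 cm), then the turn, a rotation vector about the tool's x, y, z in units of 360 degrees (1.0 is 360 degrees). In form: [[[tx, ty, tz], [rx, ry, rz]], ...]. A call has 1 to 12 rows; each row shifts and turns the commanded pose from where the row before left it, along the tool's axes as they then stand; what a row does not reach is not made up. A row lasts 1/10 s, in which the tool goes at most 50 mm and 8.59 degrees, less where a joint would pass 70% of its speed; a pose out of reach is approached as far as the arm can. A call with a number of a shift or a turn outside -1 to 1 is refused whole. A call with a gripper value outside its range is refused whole. "gripper" is the closure, from 0 (fully open) to 1 (shut), set as the call begins (left out, the last holds). The fingers move at their own pace and stop on an object; "grip_force" is the grip in N (left out, the last holds). Time passes only in rows, so rows that do not move let the fingers close. It gives the time, the measured TCP pose, the force and the opening at its end, in the units of the state.
- get_state(): the state, without advancing time (a new reading comes with each control period).
- read_camera(name): name is "scene" or "top"; returns a dict with "img" (400x640x3 uint8, blue, green, red), "fx", "fy", "cx", "cy" (pixels), "D" ([k1, k2, p1, p2, k3] as OpenCV has them; the pictures are not rectified), "world_from_camera" (4x4, takes a point from camera to world coordinates). Camera axes: x right, y down, z forward; pixel columns grow to the right and rows downward; lengths in m; the calibration is good to about 2 mm. A picture is of the moment at which its call begins. There is no depth.
- sign_off(): hands the job in, once; it reports no verdict.
The state is a dict: "time": time; "qpos": joint angles; "dq": joint speeds; "joint_efforts": joint torques, N m; "eef_pos": TCP position; "tcp_rot": TCP orientation; "contact_force": force on the tool from outside, world axes, zero at the start; "wrist_torque": the same for the moment, N m; "opening": opening from 0.0 (shut) to 1.0 (fully open).
Only numpy, scipy, OpenCV 4.12 (cv2) and the standard library are available. Lean on these libraries where they do the work, as an engineer would, in place of code of your own. Each camera call takes 0.05 s, during which the arm holds its last target. There are 200 camera calls.

## Working session

There is one attempt and no reset: what is moved stays moved. The work goes in short steps, Python scripts to look and compute and a tool call to move; the robot and the scene stay as the last step left them, time stands still between calls to the robot, and variables do not carry over. Pictures are saved under pics/ and viewed, about 8 in all and at most 12, crops included, and the job is handed in when it is done.

Besides the shell and the picture viewer there is one more tool, called after ">>>" by a JSON object that holds its "fn" and its "kwargs", one argument or row to a line. send_rows: Moves the arm, as the interface text tells. Its arguments: {"type":"object","properties":{"plan":{"type":"array"},"gripper":{"type":"number"},"grip_force":{"type":"number"}},"required":["plan"]}

```bash
ls; mkdir -p pics; python3 - <<'E'
from plant import *
import cv2,numpy as np
s=get_state();print(s,tips_ahead)
for n in("scene","top"):
    c=read_camera(n);cv2.imwrite(f"pics/{n}0.png",c["img"]);print(n,c["fx"],c["fy"],c["cx"],c["cy"],c["D"]);print(np.round(c["world_from_camera"],4))
E
```

```text
pics
{'time': 0.0, 'qpos': array([ 1.00500558e+00,  2.87213173e-01,  1.57815197e+00,  1.36554182e-05,
        1.27856757e+00, -1.50007404e-01]), 'dq': array([ 0.00123957, -0.00126032,  0.00158359,  0.00145817,  0.00260543,
        0.000589  ]), 'joint_efforts': array([ 2.29833444e-03, -4.05966568e+01, -2.92635047e+01, -9.49661376e-05,
        5.76973718e-03,  6.55039628e-06]), 'eef_pos': array([0.2722832 , 0.61698413, 0.24392899]), 'tcp_rot': array([ 0.69265406, -0.14624044,  0.14565214, -0.69110748]), 'contact_force': array([-0.95399629,  0.92009312,  0.2687175 ]), 'wrist_torque': array([-0.00203541,  0.03663284,  0.01751246]), 'opening': 0.9996058606849156} 0.014
scene 446.91691406526553 446.91691406526553 313.52385633414025 198.64580517079753 [-0.06545579  0.          0.          0.          0.        ]
[[-0.7531  0.5076 -0.4185  1.1393]
 [ 0.6579  0.5766 -0.4845  0.7259]
 [-0.0047 -0.6402 -0.7682  1.2633]
 [ 0.      0.      0.      1.    ]]
top 501.17258402842236 501.17258402842236 314.0919044731456 196.68854322764244 [-0.06076802  0.          0.          0.          0.        ]
[[-0.0096 -0.9867  0.1622  0.231 ]
 [-0.9999  0.0082 -0.0096 -0.0028]
 [ 0.0082 -0.1623 -0.9867  1.7805]
 [ 0.      0.      0.      1.    ]]
```

View pics/top0.png

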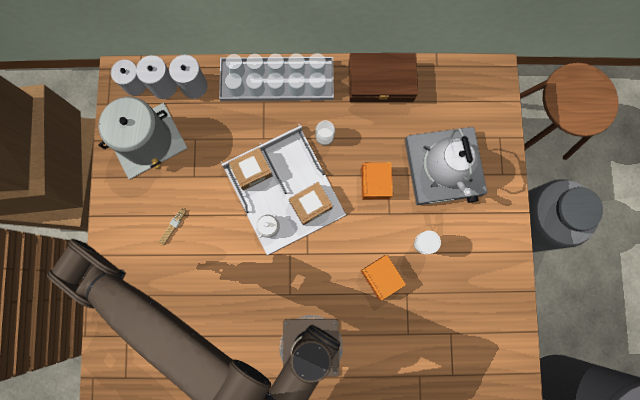

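View pics/scene0.png

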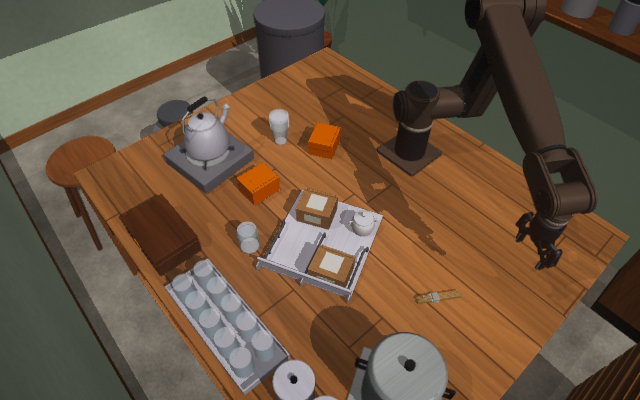

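The top view shows the rack turned about +0.45 rad: stop at upper left (222,163)-(300,127), front edge (268,253)-(345,213). The carton is at (310,202), the sugar pot at (268,225), the jar at (325,131), and the orange look-alikes at (377,180) and (383,277). Next I'll crop and measure.

```bash
cat >h.py <<'E'
from plant import *
import cv2,numpy as np
def cam(n):
    c=read_camera(n);c["K"]=np.array([[c["fx"],0,c["cx"]],[0,c["fy"],c["cy"]],[0,0,1]]);c["D"]=np.array(c["D"],float);c["T"]=np.array(c["world_from_camera"]);return c
def ray(c,px,z):
    p=cv2.undistortPoints(np.array(px,float).reshape(-1,1,2),c["K"],c["D"])[:,0]
    d=np.c_[p,np.ones(len(p))]@c["T"][:3,:3].T;o=c["T"][:3,3]
    return o+d*((z-o[2])/d[:,2])[:,None]
def proj(c,P):
    T=np.linalg.inv(c["T"]);return cv2.projectPoints(np.array(P,float).reshape(-1,1,3),cv2.Rodrigues(T[:3,:3])[0],T[:3,3],c["K"],c["D"])[0][:,0]
E
python3 - <<'E'
from h import *
c=cam("top");a=cv2.resize(c["img"][110:265,205:365],None,fx=4.8,fy=4.8,interpolation=cv2.INTER_CUBIC)
d=cam("scene");b=cv2.resize(d["img"][180:305,245:395],None,fx=4.8,fy=4.8,interpolation=cv2.INTER_CUBIC)
a=a[:590];b=b[:600]
cv2.imwrite("pics/a.png",a);cv2.imwrite("pics/b.png",b)
hsv=cv2.cvtColor(c["img"],cv2.COLOR_BGR2HSV)
for p in[(300,228),(290,175),(240,195),(310,190),(300,208),(310,205),(322,203),(330,225),(340,230)]:print(p,hsv[p[1],p[0]])
E
```

```text
(300, 228) [110   3 219]
(290, 175) [120   3 165]
(240, 195) [102  11 119]
(310, 190) [ 15 121 191]
(300, 208) [ 16 116 178]
(310, 205) [ 90   1 229]
(322, 203) [ 15 127 185]
(330, 225) [ 14 131 191]
(340, 230) [ 13 129 198]
```

View pics/a.png

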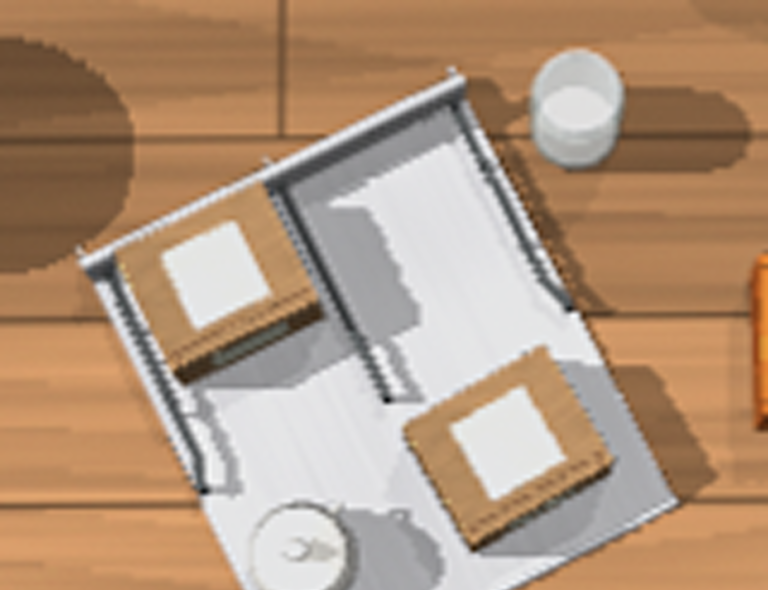

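View pics/b.png

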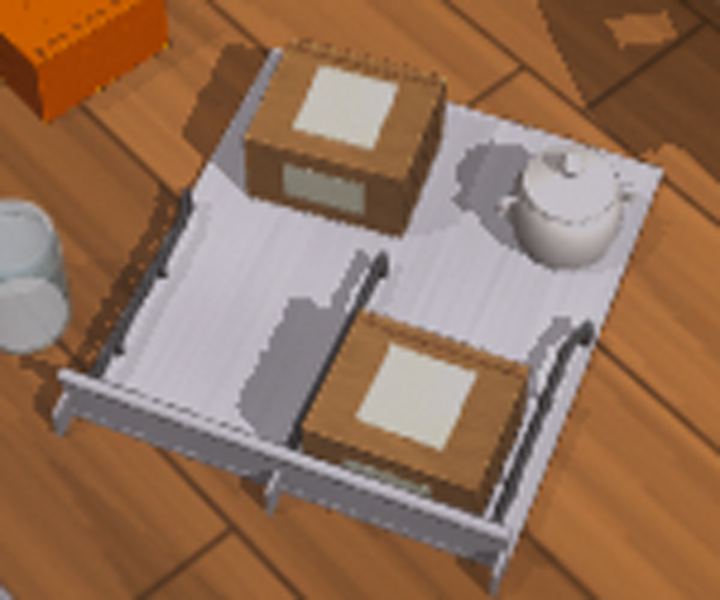

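Crop a shows the carton top with corners near (404,425), (545,350), (611,462) and (475,535), and its label. The deck's front right corner is at (675,500), and the rails' front ends are at (388,400) and (570,305). Crop b, from behind, agrees with this. Now I'll measure by edge fits.

```bash
cat >>h.py <<'E'
def linefit(P):
    v=cv2.fitLine(np.array(P,np.float32),cv2.DIST_HUBER,0,.01,.01)[:,0];return v
def up(c,x0,y0,x1,y1,k=4):
    im=cv2.resize(c["img"][y0:y1,x0:x1],None,fx=k,fy=k,interpolation=cv2.INTER_CUBIC)
    return cv2.cvtColor(im,cv2.COLOR_BGR2HSV),lambda p:(np.array(p,float)+.5)/k-.5+[x0,y0]
def carton(c,seed,z,r=40):
    "label + brown blob nearest seed px -> label centre/long-dir, top hull in world"
    h,f=up(c,seed[0]-r,seed[1]-r,seed[0]+r,seed[1]+r)
    m=((h[...,1]>75)&(h[...,2]>135)).astype(np.uint8)
    n,l,st,ce=cv2.connectedComponentsWithStats(m)
    out=[]
    for i in range(1,n):
        if st[i,4]>4000:
            ct=max(cv2.findContours((l==i).astype(np.uint8),0,1)[0],key=cv2.contourArea)[:,0]
            out.append((st[i,4],ray(c,f(ct),z)[:,:2]))
    return out
E
python3 - <<'E'
from h import *
c=cam("top")
h,f=up(c,205,110,365,265)
m=(h[...,1]<60).astype(np.uint8)
ct=max(cv2.findContours(m,0,1)[0],key=cv2.contourArea)[:,0];p=f(ct)
w=ray(c,p,0.008)[:,:2]
def near(a,b,tol=2.5,t0=.06,t1=.94):
    a,b=np.array(a,float),np.array(b,float);d=b-a;L=np.linalg.norm(d);d/=L;q=p-a;t=q@d/L;e=abs(q[:,0]*d[1]-q[:,1]*d[0])
    return w[(t>t0)&(t<t1)&(e<tol)]
F=near((268,253),(345,213.5));R=near((345,213.5),(328,180));L=near((268,253),(250,217))
l={}
for n,P in(("F",F),("R",R),("L",L)):
    v=linefit(P);l[n]=v;print(n,len(P),v,np.degrees(np.arctan2(v[1],v[0])))
def X(a,b):
    A=np.array([[a[0],-b[0]],[a[1],-b[1]]]);t=np.linalg.solve(A,b[2:]-a[2:]);return a[2:]+t[0]*a[:2]
fr,fl=X(l["F"],l["R"]),X(l["F"],l["L"]);print(fr,fl,np.linalg.norm(fr-fl))
for n,a in carton(c,(310,202),.078):
    print(n,len(a),cv2.minAreaRect((a*1000).astype(np.float32)))
hh,ff=up(c,285,180,335,225)
m=((hh[...,1]<60)&(hh[...,2]>200)).astype(np.uint8)
n,lab,st,ce=cv2.connectedComponentsWithStats(m)
i=lab[int((203-180)*4),int((310-285)*4)];k=max(cv2.findContours((lab==i).astype(np.uint8),0,1)[0],key=cv2.contourArea)[:,0]
print("label",st[i],ray(c,ff([ce[i]]),.078),cv2.minAreaRect((ray(c,ff(k),.078)[:,:2]*1000).astype(np.float32)))
E
```

```text
F 271 [ 0.44466534 -0.89569676  0.3871165   0.00564559] -63.59807
R 118 [ 0.8973429   0.44133398  0.5221475  -0.0997301 ] 26.189024
L 126 [0.89247006 0.45110664 0.38318747 0.18317589] 26.814707
[ 0.45566297 -0.13242872] [0.31587353 0.14915147] 0.31437
4752 277 ((611.0033569335938, -98.55960083007812), (89.84506225585938, 46.284671783447266), 89.58255004882812)
6472 433 ((540.477294921875, -102.17204284667969), (78.94656372070312, 88.71931457519531), 88.78543853759766)
10206 443 ((491.7871398925781, -5.5701141357421875), (99.39371490478516, 120.7681655883789), 29.917076110839844)
12375 571 ((403.1453552246094, -46.216514587402344), (186.16542053222656, 92.45860290527344), 89.4737319946289)
label [  55   42   97   95 5170] [[ 0.49300077 -0.00611659  0.078     ]] ((493.1748046875, -6.0552825927734375), (64.10781860351562, 62.89601516723633), 29.627521514892578)
```

```bash
cat >>h.py <<'E'
from scipy.spatial.transform import Rotation as Ro
YAW=np.radians(26.45);O=np.array([.5927,.0303])
U=np.array([np.cos(YAW),np.sin(YAW)]);V=np.array([-U[1],U[0]])
def rk(w): d=np.asarray(w)[...,:2]-O;return np.stack([d@U,d@V],-1)*1000
def wd(x,y): return O+(x*U+y*V)/1000
def tool(): 
    s=get_state();R=Ro.from_quat(s["tcp_rot"]).as_matrix();return s,R
def steps(target,zaxis=None,ydown=True):
    """shift to world target in present tool axes (units 12cm); turn (units 360) to get tool z along +-zaxis, y down"""
    s,R=tool();sh=R.T@(np.array(target)-s["eef_pos"])/.12
    best=None
    if zaxis is not None:
        for sg in(1,-1):
            z=sg*np.r_[zaxis,0];y=np.array([0,0,-1.]);x=np.cross(y,z);G=np.c_[x,y,z]
            rv=Ro.from_matrix(R.T@G).as_rotvec()/2/np.pi
            print("turn",sg,np.round(rv,4))
    print("tcp rack",np.round(rk(s["eef_pos"]),1),"z",round(s["eef_pos"][2]*1000,1),"shift",np.round(sh,3))
    return sh
E
python3 - <<'E'
from h import *
c=cam("top")
s,R=tool();print(np.round(R,3))
print("pot lid",rk(ray(c,[(267.5,225.2)],.07)),"carton",rk(np.array([[.492,-.0057]])), "rail mid front",rk(ray(c,[(388/4.8+205,400/4.8+110)],.02)),"right",rk(ray(c,[(570/4.8+205,305/4.8+110)],.02)))
d=cam("scene");print("pot scene",rk(ray(d,[(245+570/4.8,180+200/4.8)],.07)))
steps([*wd(-106,100),.2],V); steps([*wd(-106,100),.2],U)
E
```

```text
[[ 0.915 -0.     0.404]
 [-0.404 -0.001  0.915]
 [-0.    -1.    -0.001]]
pot lid [[-110.14175586  178.56402765]] carton [[-106.19406653   12.62181577]] rail mid front [[-30.68551858  71.4277965 ]] right [[-27.76467474 -81.96978264]]
pot scene [[-88.98896948 188.156907  ]]
turn 1 [ 1.000e-04 -1.396e-01 -1.000e-04]
turn -1 [1.000e-04 3.604e-01 1.000e-04]
tcp rack [-25.2 668.2] z 245.0 shift [ 3.211  0.377 -3.544]
turn 1 [1.000e-04 1.104e-01 0.000e+00]
turn -1 [ 0.000e+00 -3.896e-01 -1.000e-04]
tcp rack [-25.2 668.2] z 245.0 shift [ 3.211  0.377 -3.544]
```

Estimated rack frame: yaw 26.45°, origin at (0.593, 0.030). The carton is at rack (-106, +12.5) with about +3.4° of relative yaw, and the pot at y≈180. I'll square the carton from its left side with two fingers, then push from behind.

>>> {"fn": "send_rows", "kwargs": {
  "plan": [
    [[0,0,0],[0,0.022,0]],
    [[0,0,0],[0,0.022,0]],
    [[0,0,0],[0,0.022,0]],
    [[0,0,0],[0,0.022,0]],
    [[0,0,0],[0,0.0224,0]],
    [[0.3,0,-0.05],[0,0,0]],
    [[0.3,0,-0.05],[0,0,0]],
    [[0.3,0,-0.05],[0,0,0]],
    [[0.3,0,-0.05],[0,0,0]],
    [[0.3,0,-0.05],[0,0,0]],
    [[0.3,0,-0.05],[0,0,0]],
    [[0.3,0,-0.05],[0,0,0]]
  ],
  "gripper": 0.4
}}

```text
time: 1.55
eef_pos: [0.3474, 0.3718, 0.2455]
tcp_rot: [-0.601, 0.372, -0.372, 0.601]
contact_force: [0.5, 0.4, -0.7]
opening: 0.601
```

>>> {"fn": "send_rows", "kwargs": {
  "plan": [
    [[0.3,0,-0.05],[0,0,0]],
    [[0.3,0,-0.05],[0,0,0]],
    [[0.3,0,-0.05],[0,0,0]],
    [[0.3,0,-0.05],[0,0,0]],
    [[0.3,0,-0.05],[0,0,0]],
    [[0.3,0,-0.05],[0,0,0]],
    [[0.3,0,0],[0,0,0]],
    [[0.3,0,0],[0,0,0]],
    [[0,0,0],[0,0,0]]
  ]
}}

```text
time: 2.45
eef_pos: [0.4446, 0.0963, 0.2457]
tcp_rot: [0.6, -0.373, 0.375, -0.6]
contact_force: [0.7, 1.2, 0.2]
opening: 0.599
```

```bash
python3 - <<'E'
from h import *
steps([*wd(-106,108),.06],U);s=get_state();print(s["qpos"],s["opening"],s["contact_force"],s["time"])
E
```

```text
turn 1 [-0.0001 -0.0008  0.0003]
turn -1 [-4.000e-04  4.992e-01 -2.000e-04]
tcp rack [-103.3  125. ] z 245.7 shift [ 0.14   1.548 -0.023]
[-9.87163772e-03 -2.19830587e-01  2.09569511e+00 -1.15662262e-03
  1.26441933e+00 -4.65923845e-01] 0.5993329524782646 [0.66287966 1.20487752 0.17493325] 2.45
```

>>> {"fn": "send_rows", "kwargs": {
  "plan": [
    [[0.14,0.2,-0.02],[0,0,0]],
    [[0,0.25,0],[0,0,0]],
    [[0,0.25,0],[0,0,0]],
    [[0,0.25,0],[0,0,0]],
    [[0,0.2,0],[0,0,0]],
    [[0,0.15,0],[0,0,0]],
    [[0,0.12,0],[0,0,0]],
    [[0,0.1,0],[0,0,0]],
    [[0,0,0],[0,0,0]]
  ]
}}

```text
time: 3.35
eef_pos: [0.447, 0.0837, 0.0614]
tcp_rot: [0.602, -0.373, 0.371, -0.601]
contact_force: [-0.2, 0.2, -0.4]
opening: 0.602
```

```bash
python3 - <<'E'
from h import *
steps([*wd(-106,72),.06],U);s=get_state();print(s["contact_force"],s["time"])
a,b=cam("top")["img"],cam("scene")["img"]
r=lambda i:cv2.resize(i,(400,480),interpolation=cv2.INTER_CUBIC)
cv2.imwrite("pics/c.png",np.hstack([r(a[140:260,260:360]),r(b[150:270,295:395])]))
E
```

```text
turn 1 [ 0.0005  0.     -0.0003]
turn -1 [-0.0005 -0.5    -0.0008]
tcp rack [-106.7  112.7] z 61.4 shift [0.339 0.011 0.006]
[-0.21574203  0.2087442  -0.3725366 ] 3.35
```

View pics/c.png

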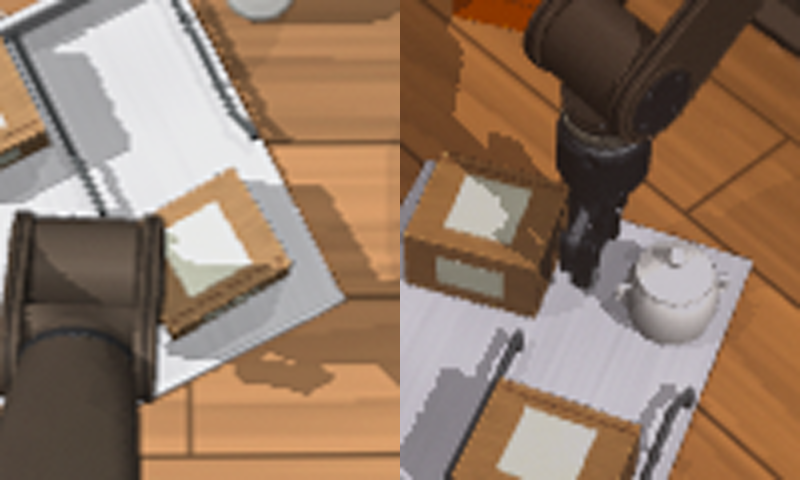

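The fingers stand between the carton's left face and the pot, clear of both and of the middle rail. Now I'll push gently.

>>> {"fn": "send_rows", "kwargs": {
  "plan": [
    [[0.06,0.01,0],[0,0,0]],
    [[0.06,0,0],[0,0,0]],
    [[0.04,0,0],[0,0,0]],
    [[0.03,0,0],[0,0,0]],
    [[0.03,0,0],[0,0,0]],
    [[0.03,0,0],[0,0,0]],
    [[0.03,0,0],[0,0,0]],
    [[0.02,0,0],[0,0,0]],
    [[0,0,0],[0,0,0]]
  ]
}}

```text
time: 4.35
eef_pos: [0.4646, 0.0505, 0.0617]
tcp_rot: [0.601, -0.372, 0.373, -0.601]
contact_force: [-0.2, 0.6, -0.8]
opening: 0.603
```

```bash
cat >>h.py <<'E'
def measure(seed=(310,202)):
    "carton from label & top rect, top camera"
    c=cam("top")
    for n,a in carton(c,seed,.078):
        r=cv2.minAreaRect((rk(a)).astype(np.float32))
        if abs(sum(r[1])-220)<40:print("top rect rack",np.round(r[0],1),np.round(r[1],1),round(r[2],2))
    h,f=up(c,seed[0]-28,seed[1]-28,seed[0]+28,seed[1]+28)
    m=((h[...,1]<60)&(h[...,2]>195)).astype(np.uint8)
    for k in cv2.findContours(m,0,1)[0]:
        if cv2.contourArea(k)>1500:
            r=cv2.minAreaRect(rk(ray(c,f(k[:,0]),.078)).astype(np.float32));
            if 40<min(r[1]) and max(r[1])<80:print("label rack",np.round(r[0],1),np.round(r[1],1),round(r[2],2))
    return c
E
python3 - <<'E'
from h import *
measure();steps([*wd(-106,72),.06],U);print(get_state()["contact_force"])
E
```

```text
top rect rack [-124.3  -86.2] [ 79.  129.5] 62.76
top rect rack [-211.1    3.5] [157.3  90.7] 63.02
turn 1 [ 0.0001 -0.      0.0001]
turn -1 [-2.e-04  5.e-01  1.e-04]
tcp rack [-105.8   75.2] z 61.6 shift [ 0.026  0.013 -0.001]
[-0.46564781 -0.49256533 -0.6488485 ]
```

>>> {"fn": "send_rows", "kwargs": {
  "plan": [
    [[0.02,0.01,0],[0,0,0]],
    [[0.015,0,0],[0,0,0]],
    [[0,0,0],[0,0,0]],
    [[-0.06,0,0],[0,0,0]],
    [[-0.1,0,0],[0,0,0]],
    [[-0.1,-0.1,0],[0,0,0]],
    [[0,-0.25,0],[0,0,0]],
    [[0,-0.3,0],[0,0,0]],
    [[0,-0.3,0],[0,0,0]],
    [[0,-0.3,0],[0,0,0]],
    [[-0.2,-0.2,0],[0,0,0]],
    [[-0.3,0,0],[0,0,0]]
  ]
}}

```text
time: 5.6
eef_pos: [0.4279, 0.1292, 0.2394]
tcp_rot: [-0.599, 0.37, -0.376, 0.602]
contact_force: [1.0, -0.5, 0.8]
opening: 0.6
```

>>> {"fn": "send_rows", "kwargs": {
  "plan": [
    [[-0.3,0,0],[0,0,0]],
    [[-0.3,0,0],[0,0,0]],
    [[-0.3,0,0],[0,0,0]],
    [[0,0,0],[0,0,0]]
  ]
}}

```text
time: 6.0
eef_pos: [0.3752, 0.2285, 0.2343]
tcp_rot: [-0.602, 0.371, -0.37, 0.602]
contact_force: [-0.5, -0.1, -0.6]
opening: 0.6
```

```bash
python3 - <<'E'
from h import *
c=measure();measure((312,203));steps([*wd(-180,0),.06],-V);print(get_state()["contact_force"])
cv2.imwrite("pics/d.png",cv2.resize(c["img"][130:260,210:370],None,fx=4,fy=4))
E
```

```text
top rect rack [-124.2  -86.5] [ 79.  128.6] 63.05
top rect rack [-109.8   -1.3] [ 99.4 121.2] 0.43
label rack [-108.6   -2. ] [62.6 63.3] 89.98
top rect rack [-125.7  -89.3] [ 86.8 128.6] 63.11
top rect rack [-109.9   -1.4] [ 99.5 121.2] 0.02
label rack [-108.6   -2.2] [63.  63.3] 89.98
turn 1 [-1.000e-04  2.504e-01  1.000e-04]
turn -1 [ 1.000e-04 -2.496e-01  1.000e-04]
tcp rack [-106.   271.6] z 234.4 shift [ 2.26   1.455 -0.622]
[-0.36844532 -0.05559461  0.06511156]
```

View pics/d.png

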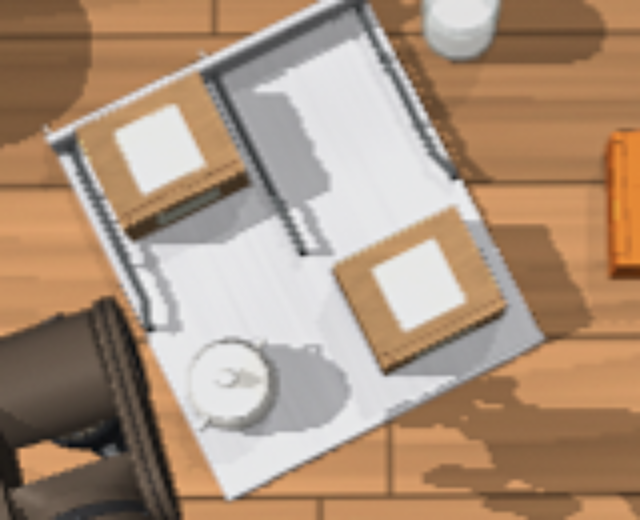

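The carton now stands at rack (-110, -1.5) with yaw about 0.2°, clear of both rails, and the pot is untouched. I'll turn the tool and go behind it.

>>> {"fn": "send_rows", "kwargs": {
  "plan": [
    [[0,0,0],[0,0.0228,0]],
    [[0,0,0],[0,0.0228,0]],
    [[0,0,0],[0,0.0228,0]],
    [[0,0,0],[0,0.0228,0]],
    [[0,0,0],[0,0.0228,0]],
    [[0,0,0],[0,0.0228,0]],
    [[0,0,0],[0,0.0228,0]],
    [[0,0,0],[0,0.0228,0]],
    [[0,0,0],[0,0.0228,0]],
    [[0,0,0],[0,0.0228,0]],
    [[0,0,0],[0,0.0224,0]],
    [[0,0,0],[0,0,0]]
  ]
}}

```text
time: 7.3
eef_pos: [0.3781, 0.2246, 0.2344]
tcp_rot: [0.16, -0.689, 0.689, -0.16]
contact_force: [-0.3, -0.4, 0.5]
opening: 0.596
```

>>> {"fn": "send_rows", "kwargs": {
  "plan": [
    [[0.07,0,0.25],[0,0,0]],
    [[0.07,0,0.25],[0,0,0]],
    [[0.07,0,0.25],[0,0,0]],
    [[0.07,0,0.25],[0,0,0]],
    [[0.07,0,0.25],[0,0,0]],
    [[0.07,0,0.25],[0,0,0]],
    [[0.07,0,0.25],[0,0,0]],
    [[0.07,0,0.25],[0,0,0]],
    [[0.07,0,0.25],[0,0,0]],
    [[0,0,0],[0,0,0]]
  ]
}}

```text
time: 8.3
eef_pos: [0.4299, -0.0535, 0.2347]
tcp_rot: [0.16, -0.688, 0.689, -0.16]
contact_force: [-0.8, -0.1, 0.4]
opening: 0.597
```

```bash
python3 - <<'E'
from h import *
steps([*wd(-183,0),.058],-V);s=get_state();print(s["contact_force"],s["qpos"])
E
```

```text
turn 1 [-0.0002 -0.0008  0.0001]
turn -1 [-1.000e-04  4.992e-01 -4.000e-04]
tcp rack [-183.1   -2.5] z 234.7 shift [-1.000e-03  1.473e+00 -2.300e-02]
[-0.77961146 -0.13500498  0.40956346] [-3.58147557e-01 -2.66082511e-01  2.15325977e+00 -1.26379912e-03
  1.25360906e+00  7.56497422e-01]
```

>>> {"fn": "send_rows", "kwargs": {
  "plan": [
    [[0,0.25,-0.01],[0,-0.0008,0]],
    [[0,0.25,0],[0,0,0]],
    [[0,0.25,0],[0,0,0]],
    [[0,0.25,0],[0,0,0]],
    [[0,0.2,0],[0,0,0]],
    [[0,0.15,0],[0,0,0]],
    [[0,0.12,0],[0,0,0]],
    [[0,0,0],[0,0,0]]
  ]
}}

```text
time: 9.1
eef_pos: [0.427, -0.0482, 0.0561]
tcp_rot: [-0.165, 0.689, -0.687, 0.162]
contact_force: [-0.4, 0.1, -0.7]
opening: 0.6
```

```bash
python3 - <<'E'
from h import *
steps([*wd(-110,-1),.058],-V);s=get_state();print(s["contact_force"],s["qpos"])
E
```

```text
turn 1 [0.0006 0.0006 0.0006]
turn -1 [ 0.0009 -0.4994 -0.001 ]
tcp rack [-183.3    3.5] z 56.1 shift [-0.611 -0.018  0.04 ]
[-0.37033913  0.12702766 -0.6851691 ] [-3.49368287e-01  2.54834315e-03  2.28569833e+00  1.58853904e-05
  8.58637418e-01  7.55715676e-01]
```

>>> {"fn": "send_rows", "kwargs": {
  "plan": [
    [[-0.04,0,0],[0,0,0]],
    [[-0.04,0,0],[0,0,0]],
    [[-0.03,0,0],[0,0,0]],
    [[-0.04,0,0],[0,0,0]],
    [[-0.04,0,0],[0,0,0]],
    [[-0.04,0,0],[0,0,0]],
    [[-0.04,0,0],[0,0,0]],
    [[-0.03,0,0],[0,0,0]],
    [[0,0,0],[0,0,0]]
  ]
}}

```text
time: 10.0
eef_pos: [0.4619, -0.0326, 0.0581]
tcp_rot: [-0.162, 0.688, -0.688, 0.163]
contact_force: [-0.2, -0.1, 0.7]
opening: 0.601
```

```bash
python3 - <<'E'
from h import *
P=[];F=[]
for i in range(6):
    d=cam("scene");s=get_state();P.append([*rk(s["eef_pos"]),s["eef_pos"][2]*1000]);F.append(s["contact_force"])
print(np.round(P,1).tolist(),np.mean(P,0),np.mean(F,0))
c=cam("top")
r=lambda i:cv2.resize(i,(400,480),interpolation=cv2.INTER_CUBIC)
cv2.imwrite("pics/e.png",np.hstack([r(c["img"][120:240,260:360]),r(d["img"][160:280,285:385])]))
E
```

```text
[[-145.3, 2.0, 58.1], [-145.4, 2.0, 58.1], [-145.6, 2.0, 58.1], [-145.7, 2.0, 58.1], [-145.8, 2.0, 58.1], [-145.8, 2.0, 58.1]] [-145.61034516    2.00393688   58.0913545 ] [-0.25700928  0.09071679  0.0923698 ]
```

View pics/e.png

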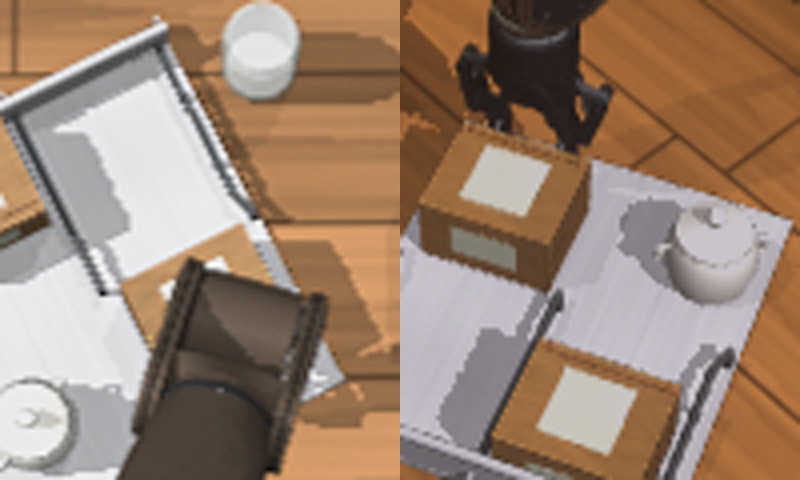

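The right half (scene view) shows the fingers behind the carton, with the tips at z≈44 mm, above the rail tops. In the top view the carton's front corners are near the rail ends. I'll measure the carton's top face from the scene camera before it goes in.

```bash
cat >>h.py <<'E'
def scene_meas(x,y):
    """label quad from scene cam around expected rack (x,y); same for stocked carton as calibration"""
    d=cam("scene");out=[]
    for (X,Y) in((x,y),(100,144)):
        px=proj(d,[[*wd(X,Y),.078]])[0].astype(int)
        h,f=up(d,px[0]-22,px[1]-22,px[0]+22,px[1]+22)
        m=((h[...,1]<65)&(h[...,2]>100)).astype(np.uint8);m=cv2.morphologyEx(m,cv2.MORPH_OPEN,np.ones((5,5)))
        n,l,st,ce=cv2.connectedComponentsWithStats(m);i=l[88,88]
        if i==0: print("no label");continue
        k=max(cv2.findContours((l==i).astype(np.uint8),0,1)[0],key=cv2.contourArea)[:,0]
        r=cv2.minAreaRect(rk(ray(d,f(k),.078)).astype(np.float32));print((X,Y),"label",np.round(r[0],1),np.round(r[1],1),round(r[2],2))
E
python3 - <<'E'
from h import *
scene_meas(-84,-1)
c=cam("top")
# top-camera front edge of carton top and left edge
h,f=up(c,285,165,335,225)
m=((h[...,1]>75)&(h[...,2]>135)).astype(np.uint8)
n,l,st,ce=cv2.connectedComponentsWithStats(m)
for i in range(1,n):
    if st[i,4]<600: continue
    k=max(cv2.findContours((l==i).astype(np.uint8),0,1)[0],key=cv2.contourArea)[:,0]
    w=rk(ray(c,f(k),.078));
    fr=w[(abs(w[:,0]+35)<8)&(abs(w[:,1])<45)];print(st[i],w.min(0),w.max(0))
    if len(fr)>20:v=linefit(fr);print("front edge",v,np.degrees(np.arctan(v[0]/v[1])))
E
```

```text
(-84, -1) label [-84.3  -0.5] [63.4 60.7] 0.45
(100, 144) label [102.8 145.9] [60.5 63. ] 89.68
[ 162    0   38   41 1120] [ -58.09943276 -122.43175701] [-11.96504057 -89.91167285]
[  21   45  153  123 4888] [-100.17451775  -60.8614309 ] [-37.47744611  60.2079057 ]
front edge [ 2.4959578e-03 -9.9999690e-01 -3.8219959e+01 -3.1012740e+00] -0.14300798
[ 167   44   33   63 1148] [-109.71763866 -104.44368023] [-51.04384011 -76.72881685]
```

>>> {"fn": "send_rows", "kwargs": {
  "plan": [
    [[-0.03,0,0],[0,0,0]],
    [[-0.05,0,0],[0,0,0]],
    [[-0.06,0,0],[0,0,0]],
    [[-0.06,0,0],[0,0,0]],
    [[-0.06,0,0],[0,0,0]],
    [[-0.06,0,0],[0,0,0]],
    [[-0.06,0,0],[0,0,0]],
    [[-0.06,0,0],[0,0,0]],
    [[-0.06,0,0],[0,0,0]],
    [[-0.05,0,0],[0,0,0]],
    [[-0.03,0,0],[0,0,0]],
    [[0,0,0],[0,0,0]]
  ]
}}

```text
time: 11.65
eef_pos: [0.5243, -0.0016, 0.0584]
tcp_rot: [0.162, -0.688, 0.688, -0.163]
contact_force: [-0.5, -0.3, -0.1]
opening: 0.6
```

```bash
python3 - <<'E'
from h import *
scene_meas(-18,-1)
steps([*wd(42,0),.058],-V);print(get_state()["contact_force"])
E
```

```text
(-18, -1) label [-14.7  -0.8] [62.9 60.1] 0.02
(100, 144) label [102.8 145.9] [60.5 63. ] 89.68
turn 1 [-0.0001  0.0003 -0.0002]
turn -1 [-4.000e-04 -4.997e-01  2.000e-04]
tcp rack [-75.6   1.9] z 58.5 shift [-0.98   0.005  0.018]
[-0.02536034 -0.12832416  0.00177139]
```

>>> {"fn": "send_rows", "kwargs": {
  "plan": [
    [[-0.05,0,0],[0,0,0]],
    [[-0.08,0,0],[0,0,0]],
    [[-0.1,0,0],[0,0,0]],
    [[-0.1,0,0],[0,0,0]],
    [[-0.1,0,0],[0,0,0]],
    [[-0.1,0,0],[0,0,0]],
    [[-0.1,0,0],[0,0,0]],
    [[-0.1,0,0],[0,0,0]],
    [[-0.08,0,0],[0,0,0]],
    [[-0.06,0,0],[0,0,0]],
    [[-0.04,0,0],[0,0,0]],
    [[0,0,0],[0,0,0]]
  ]
}}

```text
time: 12.9
eef_pos: [0.622, 0.0475, 0.0582]
tcp_rot: [0.162, -0.688, 0.688, -0.163]
contact_force: [0.1, -0.1, -0.5]
opening: 0.598
```

```bash
python3 - <<'E'
from h import *
scene_meas(92,-1)
steps([*wd(42,0),.058],-V);print(get_state()["contact_force"])
E
```

```text
(92, -1) label [95.2 -0.1] [63.1 60.5] 0.46
(100, 144) label [102.8 145.9] [60.5 63. ] 89.68
turn 1 [-0.0001  0.0003 -0.0003]
turn -1 [-4.000e-04 -4.997e-01  1.000e-04]
tcp rack [33.5  2.4] z 58.2 shift [-0.071  0.001  0.02 ]
[-0.23982772  0.1749424  -0.289991  ]
```

>>> {"fn": "send_rows", "kwargs": {
  "plan": [
    [[-0.02,0,0],[0,0,0]],
    [[-0.015,0,0],[0,0,0]],
    [[-0.012,0,0],[0,0,0]],
    [[-0.008,0,0],[0,0,0]]
  ]
}}

```text
time: 13.35
eef_pos: [0.6268, 0.05, 0.0581]
tcp_rot: [-0.163, 0.688, -0.688, 0.162]
contact_force: [-1.8, -1.1, -0.3]
opening: 0.602
```

>>> {"fn": "send_rows", "kwargs": {
  "plan": [
    [[-0.008,0,0],[0,0,0]],
    [[0,0,0],[0,0,0]]
  ]
}}

```text
time: 13.55
eef_pos: [0.6279, 0.0505, 0.058]
tcp_rot: [-0.162, 0.688, -0.688, 0.163]
contact_force: [-1.9, -0.6, 0.0]
opening: 0.605
```

```bash
python3 - <<'E'
from h import *
scene_meas(100,-1)
steps([*wd(42,0),.058],-V);print(get_state()["contact_force"]@np.r_[U,0],get_state()["contact_force"])
E
```

```text
(100, -1) label [101.7  -0.3] [60.3 62.7] 89.97
(100, 144) label [102.8 146. ] [60.5 63. ] 89.68
turn 1 [ 0.      0.0003 -0.    ]
turn -1 [-1.000e-04 -4.997e-01 -0.000e+00]
tcp rack [40.5  2.4] z 58.0 shift [-0.012  0.     0.02 ]
-1.506483769706277 [-1.09136544 -1.18845743 -0.13231295]
```

>>> {"fn": "send_rows", "kwargs": {
  "plan": [
    [[-0.008,0,0],[0,0,0]],
    [[0,0,0],[0,0,0]]
  ]
}}

```text
time: 13.8
eef_pos: [0.6288, 0.051, 0.0581]
tcp_rot: [-0.162, 0.688, -0.688, 0.163]
contact_force: [-1.1, -1.2, -0.7]
opening: 0.6
```

>>> {"fn": "send_rows", "kwargs": {
  "plan": [
    [[-0.008,0,0],[0,0,0]],
    [[0,0,0],[0,0,0]]
  ]
}}

```text
time: 14.0
eef_pos: [0.6296, 0.0514, 0.0581]
tcp_rot: [-0.162, 0.688, -0.688, 0.163]
contact_force: [-1.2, -0.1, 0.1]
opening: 0.601
```

>>> {"fn": "send_rows", "kwargs": {
  "plan": [
    [[-0.008,0,0],[0,0,0]],
    [[0,0,0],[0,0,0]]
  ]
}}

```text
time: 14.2
eef_pos: [0.6305, 0.0519, 0.0581]
tcp_rot: [-0.162, 0.688, -0.688, 0.163]
contact_force: [-0.5, -0.6, -0.2]
opening: 0.599
```

>>> {"fn": "send_rows", "kwargs": {
  "plan": [
    [[-0.008,0,0],[0,0,0]],
    [[0,0,0],[0,0,0]]
  ]
}}

```text
time: 14.4
eef_pos: [0.6314, 0.0523, 0.0581]
tcp_rot: [-0.162, 0.688, -0.688, 0.163]
contact_force: [-1.4, -1.0, -1.2]
opening: 0.6
```

```bash
python3 - <<'E'
from h import *
scene_meas(102,-1)
steps([*wd(42,0),.058],-V);print(get_state()["contact_force"]@np.r_[U,0],get_state()["contact_force"])
E
```

```text
(102, -1) label [105.5  -0.3] [62.9 60.4] 0.55
(100, 144) label [102.8 145.9] [60.5 63. ] 89.56
turn 1 [-0.      0.0003 -0.0001]
turn -1 [-1.000e-04 -4.997e-01  0.000e+00]
tcp rack [44.4  2.5] z 58.1 shift [0.02  0.001 0.02 ]
-1.3465918094677374 [-1.18027734 -0.6507657  -0.24689107]
```

>>> {"fn": "send_rows", "kwargs": {
  "plan": [
    [[-0.008,0,0],[0,0,0]],
    [[0,0,0],[0,0,0]]
  ]
}}

```text
time: 14.65
eef_pos: [0.6322, 0.0527, 0.0581]
tcp_rot: [-0.162, 0.688, -0.688, 0.163]
contact_force: [-1.9, 0.1, -0.6]
opening: 0.604
```

>>> {"fn": "send_rows", "kwargs": {
  "plan": [
    [[-0.008,0,0],[0,0,0]],
    [[0,0,0],[0,0,0]]
  ]
}}

```text
time: 14.85
eef_pos: [0.6324, 0.0529, 0.0581]
tcp_rot: [-0.163, 0.688, -0.688, 0.162]
contact_force: [-4.7, -2.0, 1.6]
opening: 0.602
```

```bash
python3 - <<'E'
from h import *
scene_meas(104,-1)
d=cam("scene");cv2.imwrite("pics/f.png",cv2.resize(d["img"][180:310,245:395],None,fx=5,fy=4.6,interpolation=cv2.INTER_CUBIC))
print(get_state()["contact_force"])
E
```

```text
(104, -1) label [ 1.067e+02 -1.000e-01] [62.6 60.5] 0.26
(100, 144) label [102.8 145.9] [60.5 63. ] 89.56
[-5.03800009 -2.34452194  2.41224739]
```

View pics/f.png

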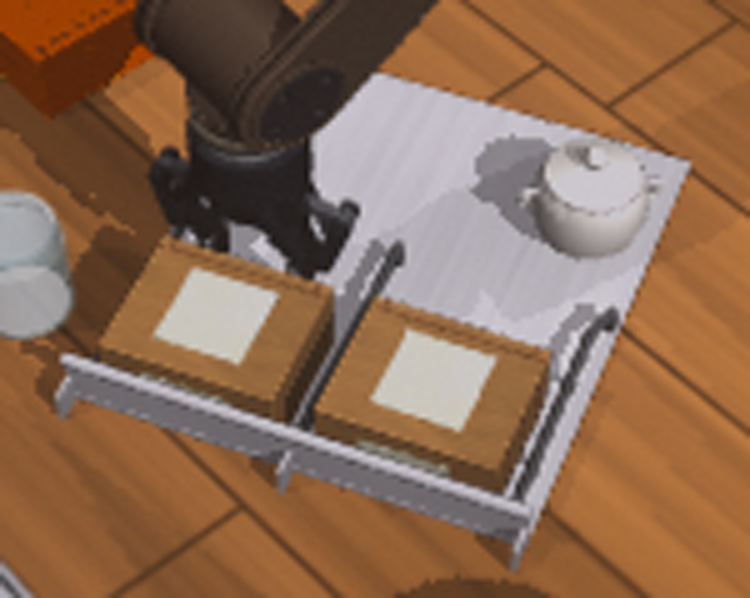

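The reaction rose to 5.5 N and the TCP stalled. The picture shows the carton beside the stocked one, against the stop, with the fingers behind it and clear gaps to the rails. I'll press slightly more to seat it, then back off.

>>> {"fn": "send_rows", "kwargs": {
  "plan": [
    [[-0.008,0,0],[0,0,0]],
    [[0,0,0],[0,0,0]]
  ]
}}

```text
time: 15.15
eef_pos: [0.6324, 0.053, 0.0581]
tcp_rot: [-0.164, 0.688, -0.688, 0.161]
contact_force: [-8.6, -3.2, 4.2]
opening: 0.598
```

>>> {"fn": "send_rows", "kwargs": {
  "plan": [
    [[-0.004,0,0],[0,0,0]],
    [[0,0,0],[0,0,0]],
    [[0,0,0],[0,0,0]]
  ]
}}

```text
time: 15.45
eef_pos: [0.6324, 0.053, 0.0581]
tcp_rot: [-0.165, 0.688, -0.688, 0.16]
contact_force: [-9.6, -3.1, 5.5]
opening: 0.601
```

>>> {"fn": "send_rows", "kwargs": {
  "plan": [
    [[0.03,0,0],[0,0,0]],
    [[0.08,0,0],[0,0,0]],
    [[0.15,0,0],[0,0,0]],
    [[0.2,0,0],[0,0,0]],
    [[0.2,0,0],[0,0,0]],
    [[0.1,-0.15,0],[0,0,0]],
    [[0,-0.25,0],[0,0,0]],
    [[0,-0.25,0],[0,0,0]],
    [[0,-0.25,0],[0,0,0]],
    [[0.2,-0.2,0],[0,0,0]],
    [[0.2,0,0],[0,0,0]],
    [[0,0,0],[0,0,0]]
  ]
}}

```text
time: 16.65
eef_pos: [0.5089, -0.0091, 0.1912]
tcp_rot: [0.161, -0.688, 0.689, -0.163]
contact_force: [-0.1, -0.6, 0.1]
opening: 0.605
```

```bash
python3 - <<'E'
from h import *
scene_meas(104,-1)
seed=tuple(proj(cam("scene"),[[*wd(100,0),.078]])[0].astype(int))
c=cam("top")
for X,Y in((100,0),(100,144)):
    p=proj(c,[[*wd(X,Y),.078]])[0].astype(int);print(p);measure(tuple(p))
s=get_state();print(s["time"],s["contact_force"],rk(s["eef_pos"]))
cv2.imwrite("pics/g.png",cv2.resize(c["img"][110:260,210:360],None,fx=4,fy=4,interpolation=cv2.INTER_CUBIC))
E
```

```text
(104, -1) label [ 1.068e+02 -1.000e-01] [62.8 60.5] 0.26
(100, 144) label [102.8 145.9] [60.5 63. ] 89.56
[286 148]
top rect rack [ 99.7 132.9] [96.7 99.4] 88.87
label rack [104.3  -1. ] [63.1 63.8] 89.99
[249 166]
top rect rack [ 99.5 144.7] [120.6  99.5] 89.56
top rect rack [ 62.  257.2] [114.8 102.3] 63.83
label rack [100.7 145. ] [62.2 64.1] 89.36
16.9 [ 0.11094191 -0.71331883 -0.23221747] [-91.06900028   2.18747925]
```

View pics/g.png

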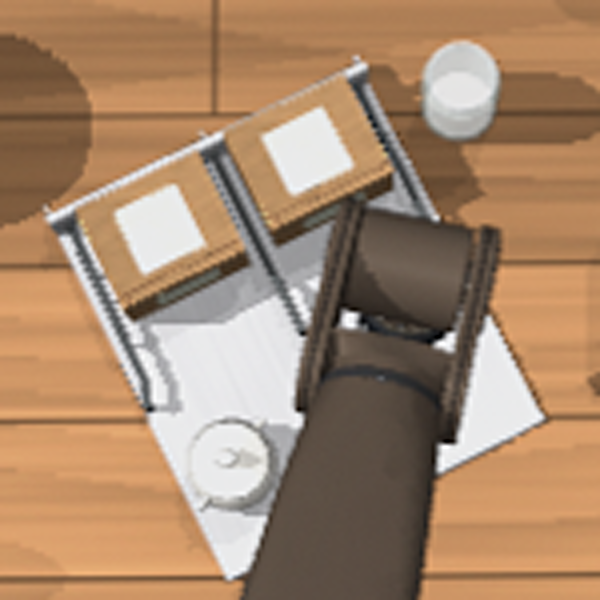

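The top view shows the carton seated against the stop with its rails clear, and the stocked carton, pot and jar unmoved. The robot is off the carton. Handing in.

```bash
python3 -c "
from plant import *
print(sign_off())"
```

```text
the job is handed in; nothing more can be done
None
```

The carton is home against the back stop, and I've handed the job in at about 17 s of the 72 s allowed.

**What I did:** I squared the carton with two fingers on its left face, moving it from about +12.5 mm and 3.4° off to about -1.5 mm and under 0.5°. I then pushed it straight down the lane from behind with both fingers, above rail height, until the stop pushed back with about 10 N. After that I backed off and raised the tool.

**Last checks:**
- **Carton position:** the label reads y ≈ -0.1 to -1 mm. Yaw is about 0° in the top camera and 0.3° in the scene camera.
- **Rails:** I saw no contact in the pictures, and the clearance works out at about 7 mm each side.
- **Neighbours and robot:** the stocked carton, sugar pot and jam jar looked unmoved in the last pictures. I never went near the cup stack, stirrers or kettle, but I didn't re-measure them. The robot was touching nothing.

**One disagreement:** the pushed carton measures 3.5–4 mm deeper than the stocked one in both cameras. It also reads about 103 mm along the lane, against the stated home of 100 mm. I put this down to the stocked carton standing slightly short of the stop and a few millimetres of error in my rack origin. The arm stalled firmly as the force rose, and I saw no sign of tipping.

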